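# Close the film kit, then start the fan

## Robot

A 6-joint arm with a two-finger parallel gripper is mounted at the origin on the work surface. World frame = base frame: x ahead of the robot, y to its left, z up, the work surface at z = 0. Lengths are in m, angles in rad, forces in N, time in s.
With the tool pointing down it reaches from about 0.35 to 0.8 m from the base axis. Payload 7.3 kg.
Tool frame: the origin (TCP) lies between the finger pads; the fingertips stand 25 mm ahead of it and the grasp point (between the pads) lies 6 mm ahead of it (r.tip_extent is the distance from the TCP to the fingertips, in m); z points along the fingers, y is the direction in which the jaws open and shut (so a half turn about z gives the same grasp; the last joint's range is limited). The gripper opens to 85 mm and grips with 20 to 120 N. Pads are 22 mm wide; open, the fingers measure 114 mm over their backs; the gripper's body (76 mm by 85 mm) begins 54 mm behind the grasp point. The pads swing forward as they close: fully open they stand 13 mm farther back than shut.
Start: joints at [-1.313, 0.342, 1.524, -0, 1.275, -0.146], TCP at [0.206, -0.483, 0.256] pointing down, gripper open.
Joint ranges: [-2.53, 2.53], [-0.77, 2.02], [0.04, 2.7], [-1, 4.14], [0.28, 2.66], [-3.11, 3.11]. Speed limits (rad/s): [2.57, 2.57, 3.14, 3.14, 3.14, 3.14].

## Interface

Orientations are given as a unit quaternion [x, y, z, w].
In Python, from workcell import r, command_gripper, optics gives the robot as it stands. The module is installed in compiled form; this text tells all that it offers. Calls block until the motion is done:
- r.reach(position, orientation): joint-space move of the TCP to a pose.
- r.move_straight(position, orientation=None, speed=0.15, max_force=None): straight line of the TCP; orientation=None keeps the orientation; speed is the mean speed in m/s. With max_force (N) it stops when the force on the tool has changed by that much, and returns True; else False.
- r.movej(angles): joint-space move.
- command_gripper(opening, force=None): finger opening in m; force is the grip in N (None keeps the last); returns when the fingers have stopped.
- r.hold(seconds).
- r.solve_ik(position, orientation): joint angles nearest the present ones, or None.
- r.read_state(): the state.
- optics.get_image(name): name is "side" or "top"; returns (picture, depth): 384x512x3 uint8, red, green, blue; 384x512 float32, m along the optical axis (not along the pixel's ray), 0 where there is no reading.
- optics.camera_model(name): a dict with "K" (3x3 intrinsics, pixels), "R" (3x3) and "t" (3): a world point X has camera coordinates R X + t. Camera axes: x right, y down, z forward; pixel columns grow to the right and rows downward; lengths in m; the calibration is good to about 2 mm. A picture is of the moment at which its call begins. camera_model takes no time and is no camera call.
A pose or a line that the arm cannot do raises r.PlanningError and nothing moves.
- r.finish_job(): hands the job in, once; it reports no verdict.
The state is a dict: "time_s": time; "joint_positions": joint angles; "dq": joint speeds; "tau": joint torques, N m; "eef_pos": TCP position; "eef_rot": TCP orientation; "contact_force": force on the tool from outside, world axes, zero at the start; "torque": the same for the moment, N m; "grip_width": finger opening in m.
Only numpy, scipy, OpenCV 4.12 (cv2) and the standard library are available. Lean on these libraries where they do the work, as an engineer would, in place of code of your own. Each camera call takes 0.05 s, during which the arm holds its last target. There are 200 camera calls.

## Task

Close up the film kit before the extractor fan stirs up dust: with a fingertip, press the grey lid of the black developing tank lightly down until it is fully home, then the red canister cap, then the blue canister cap (their soft springy tops give a little before the lid or cap itself goes down and stays down). Last of all, push the chrome toggle switch right over, away from the robot, to start the fan. Everything stays standing where it is: pick nothing up, press gently, and do not shove the other things about.

Things in the scene. Friction and masses are not known exactly. Their poses are not given: they have to be found in the camera images.
- tank: black plastic developing tank, 96 mm across, loose, about 0.5 kg; origin at the centre of its underside
- tank_lid_top (a point): centre of the top of the soft grey pad (72 mm across) in the middle of the tank's round grey lid (100 mm across); the pad stands 6 mm above the lid, yields up to 6 mm under a finger (about 1.3 N per mm) and springs back; this point is about 116 mm above the shelf when the lid stands proud, 110 mm when the lid is home and the pad let go; z up
- tank_lid (a joint): how far the tank lid has been pushed down, m: 0 standing proud, 0.006 fully home; about 3 N on its pad moves it (5 to 6 N is plenty) and it stays where it is left
- canister_red: clear plastic film canister whose red cap is not yet pressed home: 32 mm across, 46 mm tall without the cap, loose, about 60 g in all; origin at the centre of its underside
- cap_red_top (a point): centre of the top of the soft red pad (31 mm across) that stands 6 mm above the red cap (35 mm across); the pad yields up to 6 mm under a finger (about 1.3 N per mm) and springs back; this point is about 65 mm above the shelf when the cap is proud, 59 mm when the cap is home and the pad let go; z up
- cap_red (a joint): how far the red cap has been pushed down onto its canister, m: 0 standing proud, 0.006 fully home; about 2.2 N on its pad moves it (5 to 6 N is plenty) and it stays where it is left
- canister_blue: clear plastic film canister whose blue cap is not yet pressed home: 32 mm across, 46 mm tall without the cap, loose, about 60 g in all; origin at the centre of its underside
- cap_blue_top (a point): centre of the top of the soft blue pad (31 mm across) that stands 6 mm above the blue cap (35 mm across); the pad yields up to 6 mm under a finger (about 1.3 N per mm) and springs back; this point is about 65 mm above the shelf when the cap is proud, 59 mm when the cap is home and the pad let go; z up
- cap_blue (a joint): how far the blue cap has been pushed down onto its canister, m: 0 standing proud, 0.006 fully home; about 2.2 N on its pad moves it (5 to 6 N is plenty) and it stays where it is left
- fan_switch_base: white box 70 x 50 x 25 mm fixed to the shelf, carrying the chrome toggle; origin at the centre of its underside; its x axis points roughly away from the robot and is the direction in which the toggle is to be pushed; the toggle's pivot lies 22 mm above the origin and turns about the box's y axis
- fan_switch_tip (a point): centre of the chrome ball (26 mm across) at the end of the toggle, 55 mm from the pivot, about 70 mm above the shelf at the start
- fan_switch (a joint): toggle angle, rad: near 0 leaning towards the robot (off, 0.5 rad from upright), 1.0 leaning fully away (on); moves at about 1 to 2 N at the ball and stays where it is left
- canister_yellow: clear plastic film canister with a yellow cap, already fully closed, a bystander: 35 mm across the cap, 59 mm tall, loose, 60 g; origin at the centre of its underside
- canister_white: clear plastic film canister with a white cap, already fully closed, a bystander: 35 mm across the cap, 59 mm tall, loose, 60 g; origin at the centre of its underside
- reel: stainless spiral reel lying flat, 91 mm across, 46 mm tall, loose bystander; origin at the centre of its underside
- clip_a: aluminium film clip, 75 x 18 x 12 mm, lying flat, loose bystander; origin at the centre of its underside, length along x
- clip_b: the second aluminium film clip, the same as the first
- beaker: clear plastic beaker, 70 mm across, 100 mm tall, loose bystander; origin at the centre of its underside

How it is judged:
By the outcome, as a careful person would: the job done as asked, in the order asked, and still so for the second after the job is handed in, with the robot touching nothing.
It also fails if it takes over 64 s, if anything falls off the work surface, if the arm or the gripper's body presses on something with over 40 N, if the wrist force passes 120 N, or if a joint passes its speed limit or range.

## Working session

There is one attempt and no reset: what is moved stays moved. The work goes in short steps, each a Python script; the robot and the scene stay as the last script left them, time stands still between calls to the robot, and variables do not carry over. Pictures are saved under pics/ and viewed, about 8 in all and at most 12, crops included, and the job is handed in when it is done.

```bash
mkdir -p pics; python3 - <<'E'
from workcell import r, optics
import cv2, numpy as np
for n in("top","side"):
    p,d=optics.get_image(n); np.savez(f"pics/{n}0.npz",p=p,d=d,**optics.camera_model(n))
    cv2.imwrite(f"pics/{n}0.png",cv2.resize(p[:,:,::-1],(800,600)))
    m=optics.camera_model(n); print(n,m["K"].round(1).tolist(),m["R"].round(3).tolist(),np.round(m["t"],3))
s=r.read_state(); print(s["time_s"],s["eef_rot"],s["grip_width"],r.tip_extent)
E
```

```text
top [[416.6, 0.0, 250.2], [0.0, 416.6, 194.0], [0.0, 0.0, 1.0]] [[-0.021, -1.0, 0.004], [-0.977, 0.019, -0.211], [0.211, -0.008, -0.978]] [-0.017  0.559  0.914]
side [[379.8, 0.0, 253.9], [0.0, 379.8, 191.8], [0.0, 0.0, 1.0]] [[-0.811, -0.585, 0.007], [-0.363, 0.493, -0.79], [0.459, -0.643, -0.613]] [0.437 0.293 0.756]
0.1 [ 9.79690889e-01  2.00512518e-01 -3.91199481e-05 -7.00677105e-04] 0.08569886699742207 0.025
```

View pics/top0.png

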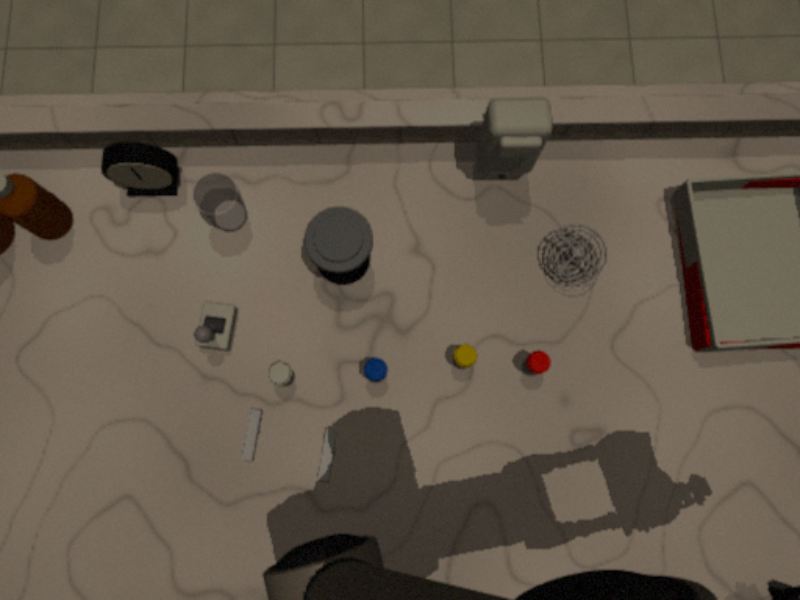

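View pics/side0.png

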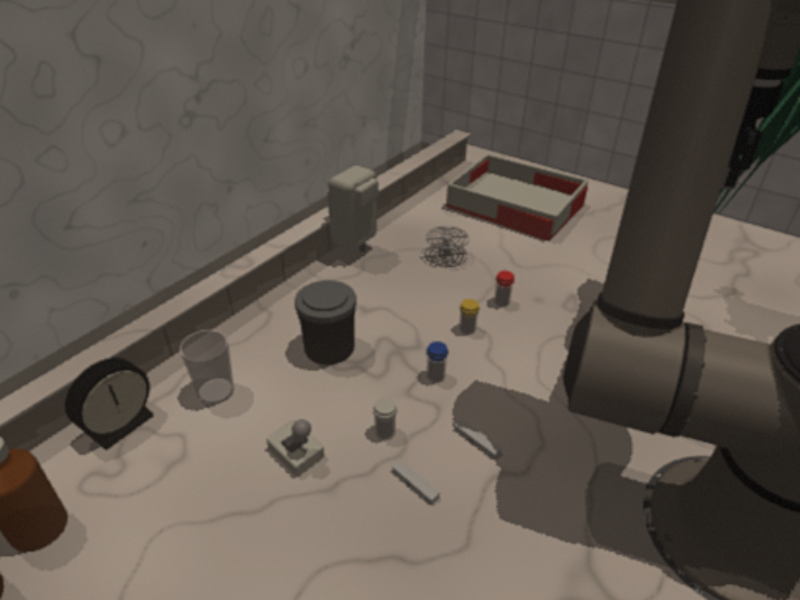

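The top view (800 px) shows the tank lid at about (338,238), red cap (538,362), blue cap (375,370) and toggle ball (204,333) with its box at (216,326). Next: enlarged crops, plus positions from these pixels.

```bash
cat > h.py <<'E'
import numpy as np, cv2
def load(n): return np.load(f"pics/{n}.npz")
def ray(m,u,v,z):
    """world point on pixel (u,v) (native pixels) at height z"""
    R,t=m["R"],m["t"]; c=-R.T@t; d=R.T@np.linalg.inv(m["K"])@[u,v,1]
    return c+d*(z-c[2])/d[2]
def cloud(m,d):
    v,u=np.mgrid[:d.shape[0],:d.shape[1]]
    P=np.stack([(u-m["K"][0,2])/m["K"][0,0]*d,(v-m["K"][1,2])/m["K"][1,1]*d,d],-1)
    return (P-m["t"])@m["R"]
def blob(p,lo,hi,box):
    x0,y0,x1,y1=box; h=cv2.cvtColor(p,cv2.COLOR_RGB2HSV)
    k=cv2.inRange(h,np.array(lo),np.array(hi)); q=np.zeros_like(k); q[y0:y1,x0:x1]=k[y0:y1,x0:x1]; return q>0
E
python3 - <<'E'
from h import *
np.set_printoptions(precision=4,suppress=True)
for n in("top0","side0"):
    m=load(n); p,d=m["p"],m["d"]; C=cloud(m,d); print(n)
    S=0.64
    for name,(bt,bs) in dict(tank=((295,200,380,290),(285,270,365,370)),red=((515,340,560,385),(490,260,520,312)),blue=((355,350,395,390),(420,335,455,385)),yel=((445,338,485,375),(455,292,485,335)),white=((262,355,300,395),(368,395,402,440)),sw=((190,295,240,355),(260,415,330,475)),beaker=((190,170,250,235),(175,325,240,410))).items():
        b=[int(x*S) for x in (bt if n[0]=="t" else bs)]
        Q=C[b[1]:b[3],b[0]:b[2]].reshape(-1,3); Q=Q[d[b[1]:b[3],b[0]:b[2]].ravel()>0]
        zt=np.percentile(Q[:,2],99); T=Q[Q[:,2]>zt-0.005]
        print(name,"zmax",zt.round(4),"n",len(T),"mean",T.mean(0),"mid",(T.min(0)+T.max(0))/2,"ext",np.ptp(T,0))
m=load("top0");p=m["p"][:,:,::-1]; M=load("side0")["p"][:,:,::-1]
c=lambda i,x,y,w=50,h=50:cv2.resize(i[y:y+h,x:x+w],(260,260),interpolation=cv2.INTER_CUBIC)
cv2.imwrite("pics/crops.png",cv2.convertScaleAbs(np.vstack([np.hstack([c(p,192,130),c(p,320,207),c(p,215,212)]),np.hstack([c(p,113,184),c(M,165,260),c(M,185,175)])]),alpha=1.6))
E
```

```text
top0
tank zmax 0.12 n 705 mean [0.6464 0.0466 0.1175] mid [0.6425 0.0425 0.119 ] ext [0.0798 0.0811 0.008 ]
red zmax 0.0683 n 133 mean [ 0.4677 -0.2431  0.0661] mid [ 0.4681 -0.2425  0.0677] ext [0.0299 0.0281 0.0087]
blue zmax 0.0696 n 123 mean [ 0.4618 -0.0034  0.0671] mid [ 0.4625 -0.0031  0.0677] ext [0.0276 0.0274 0.0059]
yel zmax 0.0629 n 128 mean [ 0.4808 -0.1364  0.0607] mid [ 0.4813 -0.1367  0.0614] ext [0.028  0.0281 0.0068]
white zmax 0.0639 n 112 mean [0.4599 0.1377 0.061 ] mid [0.4593 0.1376 0.0626] ext [0.0278 0.0298 0.0074]
sw zmax 0.086 n 69 mean [0.5163 0.2452 0.0841] mid [0.5166 0.2452 0.0852] ext [0.0209 0.0203 0.0082]
beaker zmax 0.1032 n 147 mean [0.7247 0.2299 0.1012] mid [0.7242 0.2298 0.1015] ext [0.0695 0.0688 0.0065]
side0
tank zmax 0.1177 n 415 mean [0.6464 0.0517 0.1161] mid [0.6478 0.0509 0.1161] ext [0.0702 0.0715 0.0063]
red zmax 0.0658 n 62 mean [ 0.4694 -0.2382  0.0643] mid [ 0.4699 -0.2387  0.0639] ext [0.0312 0.0346 0.0057]
blue zmax 0.0666 n 94 mean [0.4627 0.0009 0.0647] mid [0.4634 0.0002 0.0647] ext [0.0297 0.0317 0.0062]
yel zmax 0.0612 n 69 mean [ 0.4814 -0.1318  0.0593] mid [ 0.4822 -0.132   0.0598] ext [0.0304 0.0297 0.0063]
white zmax 0.0612 n 124 mean [0.4606 0.1419 0.0592] mid [0.4621 0.1413 0.0594] ext [0.03   0.0297 0.0056]
sw zmax 0.0841 n 73 mean [0.5158 0.2507 0.0825] mid [0.517  0.2494 0.0833] ext [0.0211 0.0192 0.0083]
beaker zmax 0.1012 n 155 mean [0.7251 0.234  0.0996] mid [0.7257 0.234  0.0999] ext [0.0697 0.0682 0.0072]
```

View pics/crops.png

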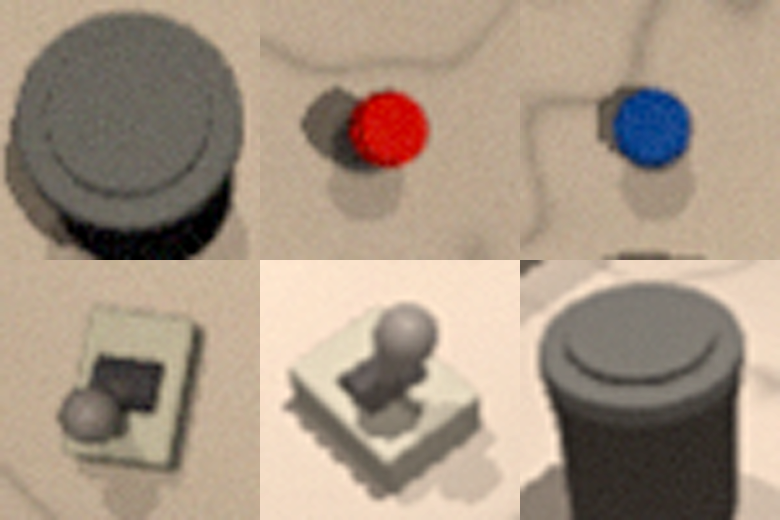

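```bash
cat >> h.py <<'E'
def quat(a): return [np.cos(a/2),np.sin(a/2),0,0]
TANK=np.array([.6465,.049]);RED=np.array([.4687,-.2405]);BLUE=np.array([.4625,-.001])
def press(r,xy,ztop,F=5.5):
    tip=r.tip_extent; q=quat(0)
    r.reach([*xy,ztop+tip+.04],q)
    r.move_straight([*xy,ztop+tip+.008],speed=.08); r.hold(.2)
    f0=np.array(r.read_state()["contact_force"])
    hit=r.move_straight([*xy,ztop+tip-.014],speed=.012,max_force=F)
    s=r.read_state(); print("hit",hit,"tip z",round(s["eef_pos"][2]-tip,4),"dF",(np.array(s["contact_force"])-f0).round(2))
    r.hold(.2);s=r.read_state(); print("held dF",(np.array(s["contact_force"])-f0).round(2))
    r.move_straight([*xy,ztop+tip+.04],speed=.08); print("t",r.read_state()["time_s"])
E
python3 - <<'E'
from h import *
m=load("top0")
c=[ray(m,113+x/5.2,184+(y-260)/5.2,.025)[:2] for x,y in((90,307),(195,318),(175,468),(62,455))]
c=np.array(c);ax=(c[0]+c[1]-c[2]-c[3])/2;print(c.round(4),c.mean(0),np.linalg.norm(ax),np.arctan2(ax[1],ax[0]))
print("ball",ray(m,113+92/5.2,184+(414-260)/5.2,.070))
from workcell import r,command_gripper
command_gripper(0.0,20); print(r.read_state()["grip_width"])
press(r,TANK,.116)
E
```

```text
[[0.5743 0.2615]
 [0.5681 0.2125]
 [0.498  0.2196]
 [0.505  0.2716]] [0.53637179 0.24130995] 0.07023842594760031 -0.1220441359666942
ball [0.51605866 0.2458405  0.07      ]
-0.00016902860693766025
hit True tip z 0.1056 dF [-1.15 -1.5   6.22]
held dF [-0.91 -1.01  5.92]
t 6.4667
```

Tank lid reads home: tip at 105.6 mm and 5.9 N, which matches 110 mm minus about 4.5 mm of pad give.

```bash
python3 - <<'E'
from h import *
from workcell import r,optics
press(r,RED,.065,5.0)
p,d=optics.get_image("side"); np.savez("pics/side1.npz",p=p,d=d,**optics.camera_model("side"))
m=load("side1");C=cloud(m,d)
b=[int(x*.64) for x in (285,270,365,370)];Q=C[b[1]:b[3],b[0]:b[2]].reshape(-1,3);Q=Q[Q[:,2]<.2];T=Q[Q[:,2]>np.percentile(Q[:,2],99)-.005]
print("tank z99",np.percentile(Q[:,2],99),T.mean(0))
cv2.imwrite("pics/side1.png",cv2.resize(p[:,:,::-1],(800,600)))
E
```

```text
hit True tip z 0.0546 dF [-0.14 -0.48  5.27]
held dF [-0.87  0.13  5.61]
t 10.875
tank z99 0.11210554352082967 [0.64645477 0.05181509 0.11042404]
```

View pics/side1.png

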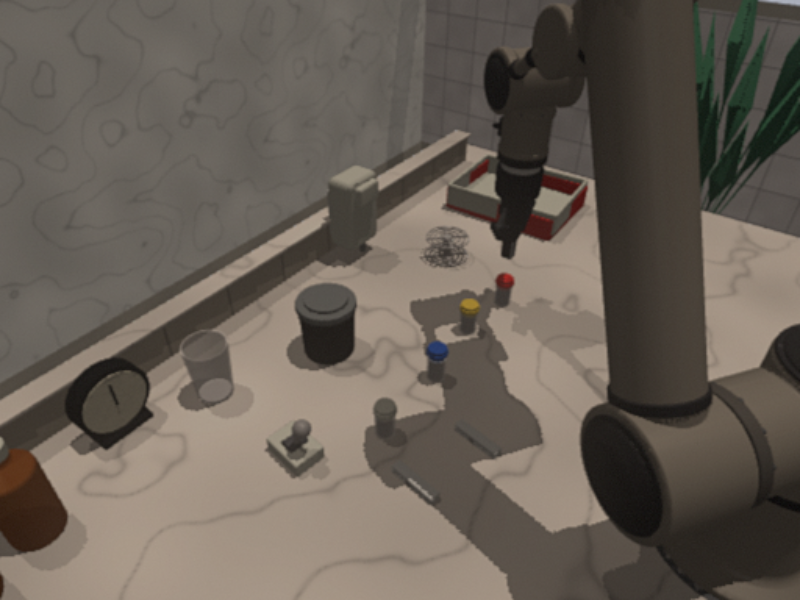

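The tank pad fell 5.6 mm and the tank hasn't moved. The red cap at (505,283) now sits lower. Next is blue.

```bash
python3 - <<'E'
from h import *
from workcell import r,optics
press(r,BLUE,.065,5.0)
# check caps before the switch
S=lambda p:[int(x*.64) for x in p]
r.reach([.40,.12,.20],quat(-.122))
p,d=optics.get_image("side");m=optics.camera_model("side");C=cloud(m,d)
for n,b in dict(tank=(285,270,365,370),red=(490,260,520,312),blue=(420,335,455,385),yel=(455,292,485,335),white=(368,395,402,440)).items():
    b=S(b);Q=C[b[1]:b[3],b[0]:b[2]].reshape(-1,3);z=np.percentile(Q[:,2],99);print(n,z.round(4),Q[Q[:,2]>z-.005].mean(0).round(4))
cv2.imwrite("pics/side2.png",cv2.resize(p[:,:,::-1],(800,600)))
E
```

```text
hit True tip z 0.0547 dF [-1.05 -0.61  6.02]
held dF [-0.96 -0.36  5.94]
t 14.9833
tank 0.1124 [0.6289 0.07   0.13  ]
red 0.0607 [ 0.4519 -0.1974  0.09  ]
blue 0.2319 [0.3794 0.1767 0.2557]
yel 0.2567 [0.3866 0.0851 0.2582]
white 0.0612 [0.4522 0.1525 0.0747]
```

View pics/side2.png

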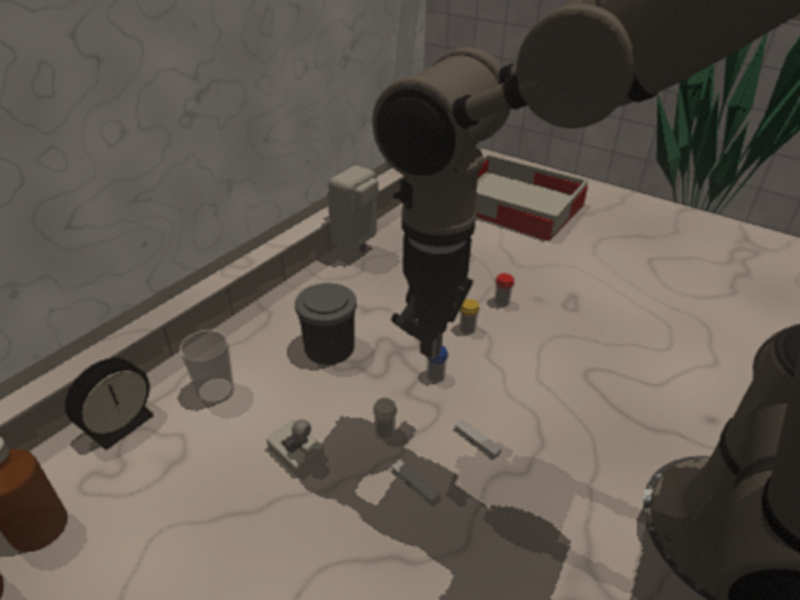

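Red is home (60.7 mm, against 61.2 for the closed yellow cap). The gripper at (435,300) partly hides blue at (438,360), so I'll check blue from the switch approach pose before pushing.

```bash
python3 - <<'E'
from h import *
from workcell import r,optics
a=-.122; u=np.array([np.cos(a),np.sin(a)]); ball=np.array([.516,.247]); q=quat(a); tip=r.tip_extent
s=ball-.039*u; zt=.060+tip
r.reach([*s,.20],q)
S=lambda p:[int(x*.64) for x in p]
p,d=optics.get_image("side");m=optics.camera_model("side");C=cloud(m,d)
b=S((420,335,455,385));Q=C[b[1]:b[3],b[0]:b[2]].reshape(-1,3);z=np.percentile(Q[:,2],99);print("blue",z.round(4),Q[Q[:,2]>z-.005].mean(0).round(4))
p,d=optics.get_image("top");m=optics.camera_model("top");C=cloud(m,d)
b=S((355,350,395,390));Q=C[b[1]:b[3],b[0]:b[2]].reshape(-1,3);z=np.percentile(Q[:,2],99);print("blue top",z.round(4),Q[Q[:,2]>z-.005].mean(0).round(4))
if z>.067: raise SystemExit("blue not home / hidden")
r.move_straight([*s,zt],q,speed=.1); r.hold(.2)
f0=np.array(r.read_state()["contact_force"])
e=ball+(.026*2-.024+.010)*u
hit=r.move_straight([*e,zt],q,speed=.03,max_force=6)
t=r.read_state(); print("hit",hit,t["eef_pos"],"travel past start",np.dot(np.array(t["eef_pos"][:2])-s,u),"dF",(np.array(t["contact_force"])-f0).round(2))
r.move_straight([*s,zt],q,speed=.1); r.move_straight([*s,.20],q,speed=.15)
r.reach([.38,.0,.28],q)
for n in("side","top"):
    p,d=optics.get_image(n); np.savez(f"pics/{n}3.npz",p=p,d=d,**optics.camera_model(n)); cv2.imwrite(f"pics/{n}3.png",cv2.resize(p[:,:,::-1],(800,600)))
print(r.read_state()["time_s"])
E
```

```text
blue 0.0604 [0.4593 0.0076 0.0654]
blue top 0.0636 [ 0.4609 -0.0036  0.0687]
hit True [0.54083707 0.24365903 0.08400646] travel past start 0.06405904604059302 dF [ 1.24  0.16 -0.19]
22.75
```

View pics/side3.png

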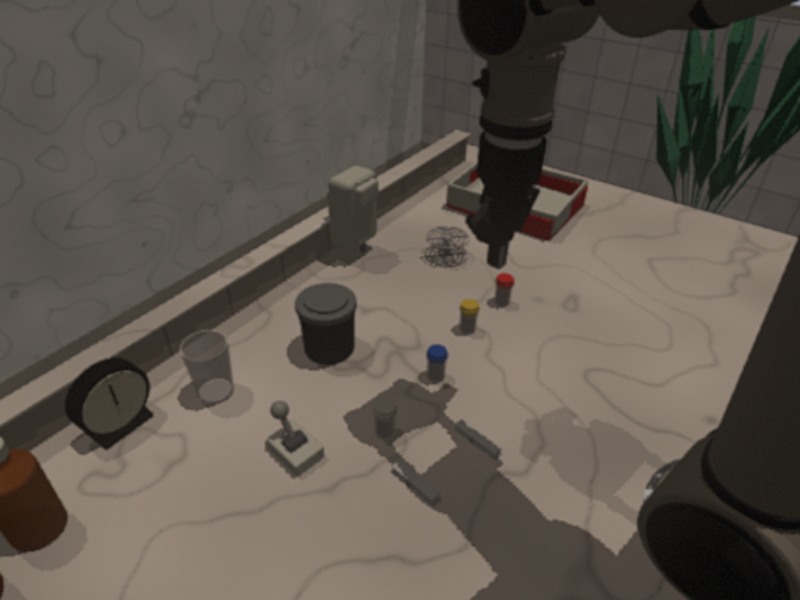

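The toggle now leans away, ball at (280,409). I'll measure whether it is fully over.

```bash
python3 - <<'E'
from h import *
def top(n,b,S=.64):
    m=load(n);C=cloud(m,m["d"]);b=[int(x*S) for x in b];Q=C[b[1]:b[3],b[0]:b[2]].reshape(-1,3);z=np.percentile(Q[:,2],99);return z.round(4),Q[Q[:,2]>z-.005].mean(0).round(4)
print("side0",top("side0",(260,415,330,475)),"side3",top("side3",(260,395,330,475)))
print("top0",top("top0",(190,295,240,355)),"top3",top("top3",(190,275,240,355)))
for n,b in dict(tank=(285,270,365,370),red=(490,270,520,312),blue=(420,335,455,385),yel=(455,292,485,335),beak=(175,325,240,410)).items(): print(n,top("side3",b))
p=load("top3")["p"][170:240,100:190,::-1]; P=load("top0")["p"][170:240,100:190,::-1]
cv2.imwrite("pics/sw.png",np.hstack([cv2.resize(cv2.convertScaleAbs(i,alpha=1.6),(400,311),interpolation=2) for i in(P,p)]))
E
```

```text
side0 (np.float64(0.0844), array([0.4947, 0.2689, 0.1146])) side3 (np.float64(0.0821), array([0.5163, 0.2809, 0.1458]))
top0 (np.float64(0.0865), array([0.5067, 0.2296, 0.1397])) top3 (np.float64(0.0843), array([0.5461, 0.2151, 0.1645]))
tank (np.float64(0.112), array([0.6295, 0.0695, 0.1293]))
red (np.float64(0.0601), array([ 0.4689, -0.2384,  0.0586]))
blue (np.float64(0.0604), array([0.4593, 0.0076, 0.0656]))
yel (np.float64(0.0613), array([ 0.4667, -0.1022,  0.0844]))
beak (np.float64(0.1017), array([0.6831, 0.2597, 0.1412]))
```

View pics/sw.png

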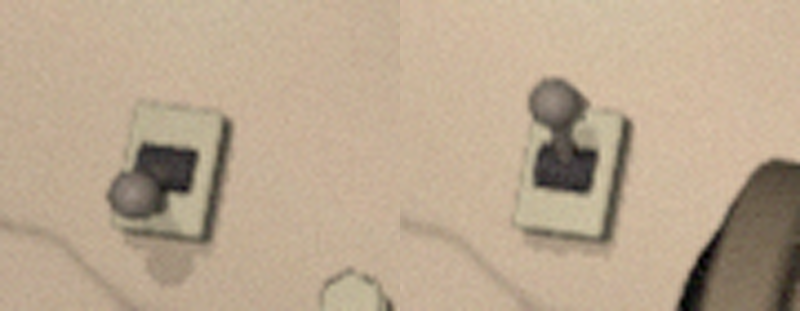

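View pics/top3.png

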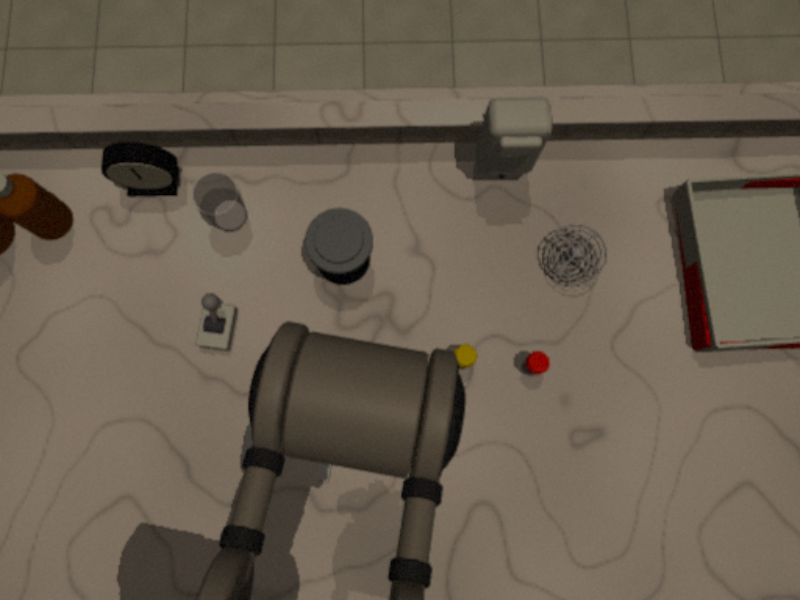

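```bash
python3 - <<'E'
from h import *
m=load("top0"); M=load("side0")
a=ray(m,100+135/4.444,170+195/4.444,.070);b=ray(m,100+155/4.444,170+103/4.444,.070)
print(a,b,np.linalg.norm(a-b))
c=ray(M,301*.64,428*.64,.07);d=ray(M,280*.64,409*.64,.07);print(c,d,np.linalg.norm(c-d))
E
```

```text
[0.51546141 0.24653347 0.07      ] [0.56372175 0.23808803 0.07      ] 0.048993734383720275
[0.51903517 0.24728454 0.07      ] [0.56538642 0.23976517 0.07      ] 0.04695721351272347
```

Measured travel is 47–49 mm, and the end height is 2.3 mm below the start. That fits a fully-over toggle that began near 0.1 rad. A second gentle push against the stop will confirm it cheaply.

```bash
python3 - <<'E'
from h import *
from workcell import r,optics
a=-.122; u=np.array([np.cos(a),np.sin(a)]); ball=np.array([.516,.247]); q=quat(a); zt=.060+r.tip_extent
s=ball-.039*u; g=lambda k:[*(s+k*u),zt]
r.reach([*s,.20],q); r.move_straight(g(0),q,speed=.1); r.move_straight(g(.045),q,speed=.08); r.hold(.2)
f0=np.array(r.read_state()["contact_force"])
hit=r.move_straight(g(.075),q,speed=.02,max_force=7)
t=r.read_state(); print("hit",hit,"travel",np.dot(np.array(t["eef_pos"][:2])-s,u),"dF",(np.array(t["contact_force"])-f0).round(2))
r.hold(.2); t=r.read_state(); print("held travel",np.dot(np.array(t["eef_pos"][:2])-s,u),"dF",(np.array(t["contact_force"])-f0).round(2))
r.move_straight(g(0),q,speed=.1); r.move_straight([*s,.20],q,speed=.15); r.reach([.38,.0,.28],q)
p,d=optics.get_image("side"); np.savez("pics/side4.npz",p=p,d=d,**optics.camera_model("side")); cv2.imwrite("pics/side4.png",cv2.resize(p[:,:,::-1],(800,600)))
print("t",r.read_state()["time_s"], "mean img diff at switch",np.abs(p[250:305,165:215].astype(int)-load("side3")["p"][250:305,165:215]).mean(),"bg",np.abs(p[330:370,60:150].astype(int)-load("side3")["p"][330:370,60:150]).mean())
E
```

```text
hit True travel 0.06405542523559907 dF [-1.13 -0.51 -0.33]
held travel 0.06396347126803484 dF [-1.02  0.25  0.01]
t 30.1 mean img diff at switch 0.9438787878787879 bg 0.8918518518518519
```

View pics/side4.png

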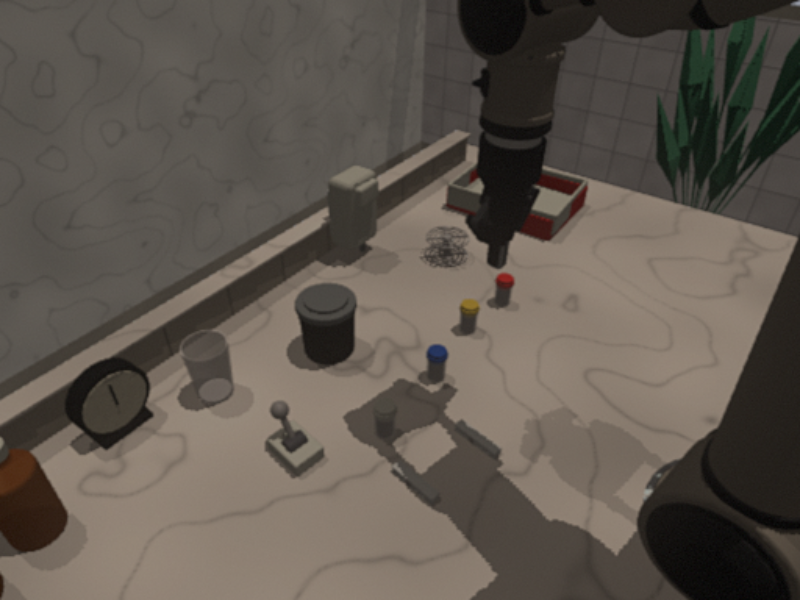

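Both pushes stopped at the same 64.06 mm travel and the switch looks the same before and after, so it is on its end stop. Everything is standing in place, so I'm handing in.

```bash
python3 -c "
from workcell import r
r.finish_job()"
```

```text
the job is handed in; nothing more can be done
```

The film kit is closed and the fan switch is pushed fully over. I did the tank lid, red cap, blue cap and toggle in that order and handed in at about 30 s. `finish_job` gives no verdict, so this rests on my own checks.

- **Tank lid:** pressed with about 6 N. Its pad top fell from 117.7 to 112.1 mm in the side camera, and the tank did not move.
- **Red and blue caps:** each pressed with 5.3–6 N. Their pad tops then read 60.1–60.7 mm, against 61.3 mm for the already closed yellow cap.
- **Toggle:** the ball moved 47–49 mm, short of the 52.7 mm that a full swing from exactly 0 rad would give. I pushed again with a slightly higher force limit. It stopped at the same place (64.06 mm of finger travel) and the picture did not change, so I take it to be on its stop and to have started near 0.1 rad. The force read after each of these stops was only about 1 N, not the 6–7 N that triggered them, so the evidence for the stop is the repeated position.
- **Other items:** the last picture shows everything standing where it was, with the arm clear.
- **Cameras:** the two cameras disagreed by about 5 mm in y, so I used averaged positions.

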